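# Count a printing block into the drying rack

## Task

Slide the printing block along its wooden chute until it is fully home in the pocket of the round drying rack, then turn the rack one click so that this pocket moves towards the side where the limit switch stands. Then count the block in: push the switch's roller arm over until you feel it click, without forcing it hard against its end stop, and let it spring back. Leave the dye tub, the brush and the spare block alone.

Things in the scene. Friction and masses are not known exactly. Their poses are not given: they have to be found in the camera images.
- station: Fixed base of the drying rack and its chute. Origin on the table, on the rack's vertical turning axis; z up; -x points along the chute away from the rack, roughly to the robot. Wooden chute: straight, floor 52 mm above the table, from x = -270 to -136 mm, open at both ends and on top, between two side boards with inner faces at y = +-24 mm and tops 70 mm above the table.
- rack (a joint): Angle of the round plywood rack (disc 260 mm across, top 52 mm above the table) about the station's z: rad, about 0 at the start, + is counter-clockwise from above. Six pockets, open at the rim, 1.047 rad apart. A sprung detent holds it at every pocket: turning takes up to 1.2 Nm (11 N at a post), rising until half way (0.52 rad); beyond that it runs on by itself to the next click (within 0.05).
- pocket (a point): Spot on the disc where the centre of the fully home block's underside lies: 93 mm from the turning axis, in the pocket that faces the chute at the start; turns with the rack. z up, x points to the turning axis. The pocket lies between two low rails (24 mm above the disc) and has a stop at its inner end.
- post_left (a point): Top of an upright steel post on the disc (14 mm diameter, 66 mm tall, top 118 mm above the table), 112 mm from the axis, 30 degrees to the station's +y side of the pocket at the chute; turns with the rack. There is one such post between every two pockets. Push a post sideways with shut fingers, tips above the rails and below the post's top, to turn the rack.
- post_right (a point): Top of the like post 30 degrees to the station's -y side of the pocket at the chute.
- block: Wooden printing block, loose in the chute: 75 mm long (x, towards the rack), 44 wide, 40 high, 0.17 to 0.35 kg, with a grip ridge (60 x 16 x 22 mm) on top. Origin at the centre of its underside. Fully home, its inner end meets the pocket's stop and its outer end is about flush with the disc's rim; only then does it clear the chute when the rack turns.
- switch: Limit switch, fixed to the table on a 130 x 100 x 8 mm foot plate; housing 146 mm tall, 64 x 50 mm, grey and bare metal. Origin at the centre of its foot, z up. The arm's horizontal pivot runs along y, 125 mm above the table; the arm stands clear of the housing's -y face and can be pushed only towards the switch's +x. A push of over 22 N harms it.
- switch_arm (a joint): Deflection of the roller arm, rad: 0 at rest, where the arm leans 0.32 rad from upright towards the switch's -x; grows as the roller is pushed towards +x. It springs back by itself when let go. The push at the roller is 2 to 4 N over a free travel of 8 to 30 mm (differs from switch to switch), then climbs steeply.
- roller_center (a point): Centre of the black roller at the arm's end: 30 mm diameter, 18 wide, axis along the switch's y, 90 mm from the pivot; at rest 210 mm above the table, 28 mm to -x and 58 mm to -y of the switch's origin. After the free travel the push climbs within 6 mm to about 8 or 9 N, then drops by 3 to 4 N within the next 5 mm: the click. 15 mm past that is the hard end stop, felt as a steep rise.
- snap (a joint): Snap mechanism hidden inside the switch, rad: 0 until the arm has taken up its free travel, then it follows the arm; the click takes place along its travel.
- tub: Bystander: white open tub, 110 mm across, 85 mm high, loose, empty. Origin at the centre of its underside. One stands left of the rack, the other right: this tub or the switch.
- spare_block: Bystander: larger dark printing block, 110 x 75 x 70 mm, loose. Origin at the centre of its underside.
- brush: Bystander: hand brush lying on the table, loose.

How it is judged:
On the way, in this order (a step that is already met when the one before it is completed fails the run):
1. the block is fully home in the pocket at the chute (horizontal distance between block and pocket below 0.008 m and value of joint rack between -0.2 and 0.2 rad), for 0.1 s.
2. the rack is one click round, towards the limit switch's side, with the block in its pocket (horizontal distance between block and pocket below 0.012 m and ((y of switch in the frame of station above 0 m and value of joint rack between -1.17 and -0.93 rad) or (y of switch in the frame of station below 0 m and value of joint rack between 0.93 and 1.17 rad))), for 0.2 s.
3. the switch arm is pushed past its click (value of joint snap above 0.1 rad), for 0.05 s.
4. the switch arm has sprung back (value of joint snap below 0.03 rad and value of joint switch_arm below 0.05 rad), for 0.2 s.
At the end, for the whole second after the job is handed in: The block rests flat in its pocket, within 12 mm of fully home; the rack stands one click (1.05 rad, within 0.12) from its start, turned so that the pocket went towards the switch's side; the switch arm is back at rest (within 0.05 rad) after having been pushed past its click (all of step 2 and all of step 4 and angle between block's own z axis and vertical below 0.1 rad and linear speed of block below 0.02 m/s); the robot touches nothing.
It fails at once if the switch is pushed harder than 22 N (contact force between switch and the fingers above 22 N or contact force between switch and the arm above 22 N).
It fails at once if the dye tub is moved more than 20 mm (distance of tub from where it was at the start of the episode above 0.02 m).
It fails at once if the spare block is moved more than 20 mm (distance of spare_block from where it was at the start of the episode above 0.02 m).
It fails at once if the brush is moved more than 20 mm (distance of brush from where it was at the start of the episode above 0.02 m).
It also fails if it takes over 72 s, if anything falls off the work surface, if the arm or the gripper's body presses on something with over 40 N, if the wrist force passes 120 N, or if a joint passes its speed limit or range.

## Robot

A 7-joint arm with a two-finger parallel gripper is mounted at the origin on the work surface. World frame = base frame: x ahead of the robot, y to its left, z up, the work surface at z = 0. Lengths are in m, angles in rad, forces in N, time in s.
With the tool pointing down it reaches from about 0.4 to 0.85 m from the base axis. Payload 6.9 kg.
Tool frame: the origin (TCP) lies between the finger pads; the fingertips stand 25 mm ahead of it and the grasp point (between the pads) lies 6 mm ahead of it; z points along the fingers, y is the line along which they close (so a half turn about z gives the same grasp; the last joint's range is limited). The gripper opens to 85 mm and grips with 20 to 120 N. Pads are 22 mm wide; open, the fingers measure 114 mm over their backs; the gripper's body (76 mm by 85 mm) begins 54 mm behind the grasp point. The pads swing forward as they close: fully open they stand 13 mm farther back than shut.
Start: joints at [1.236, 0.507, -0.238, 1.5, 0.126, 1.149, -0.155], TCP at [0.267, -0.565, 0.256] pointing down, gripper open.
Joint ranges: [-3.08, 3.08], [-0.24, 2.05], [-1.43, 1.35], [0, 2.5], [-1.52, 4.66], [0.17, 1.96], [-2.89, 2.89]. Speed limits (rad/s): [2.39, 2.39, 3.14, 3.14, 3.14, 3.14, 3.14].

## Interface

Orientations are given as a rotation vector (axis times angle).
In Python, from bench import bot, grab_frame, camera_params, job gives the robot as it stands.
- The arm moves only by the shell command python3 -m inch 'ROWS' [FORCE]. ROWS is text: rows parted by semicolons, each of 5 numbers parted by spaces: the shift along the tool's x, y, z in units of 50 mm (1.0 is 50 mm), then the turn about the tool's z in units of 8 degrees (1.0 is 8 degrees), then the finger opening in mm, from 0 to 85.4. A call has 1 to 12 rows; each row is the pose to reach, as a shift and turn from the pose commanded when the call began, along the tool's axes at that moment; what a row does not reach only later rows make up. A row lasts 1/10 s, in which the tool goes at most 50 mm and 8.59 degrees, less where a joint would pass 70% of its speed; a pose out of reach is approached as far as the arm can. A call with a gripper value outside its range is refused whole. The fingers move at their own pace and stop on an object; FORCE is the grip in N (left out, the last holds). Time passes only in rows, so rows that repeat a pose let the fingers close. It gives the time, the measured TCP pose, the force, the opening and the grip force at its end, in the units of the state.
- bot.observe(): the state, without advancing time (a new reading comes with each control period).
- grab_frame(name): name is "scene" or "side" or "wrist"; returns (picture, depth): 480x640x3 uint8, red, green, blue; 480x640 float32, m along the optical axis (not along the pixel's ray), 0 where there is no reading.
- camera_params(name): a dict with "fx", "fy", "cx", "cy" (pixels), "camera_from_world" (4x4, takes a point from world to camera coordinates); the wrist camera has in their place "tool_from_camera" (4x4, takes a point from camera to tool coordinates, whose origin is the TCP and whose axes are the flange's). Camera axes: x right, y up, looking along -z (the intrinsics and any distortion apply to the point x, -y, -z); pixel columns grow to the right and rows downward; lengths in m; the calibration is good to about 2 mm. A picture is of the moment at which its call begins: read the wrist's pose just before it. camera_params takes no time and is no camera call.
- job.sign_off(): hands the job in; it is judged then, once.
The state is a dict: "clock": time; "joints": joint angles; "dq": joint speeds; "tau": joint torques, N m; "position": TCP position; "orientation": TCP orientation; "contact_force": force on the tool from outside, world axes, zero at the start; "torque": the same for the moment, N m; "finger_gap": opening from 0.0 (shut) to 1.0 (fully open); "gripper_force": force on a finger pad.
Only numpy, scipy, OpenCV 4.12 (cv2) and the standard library are available. Lean on these libraries where they do the work, as an engineer would, in place of code of your own. Each camera call takes 0.05 s, during which the arm holds its last target. There are 200 camera calls.

## Working session

There is one attempt and no reset: what is moved stays moved. The work goes in short steps, Python scripts to look and compute and a shell command to move; the robot and the scene stay as the last step left them, time stands still between calls to the robot, and variables do not carry over. Pictures are saved under pics/ and viewed, at most 10 in all, crops included, and the job is handed in when it is done.

```bash
ls; mkdir -p pics; python3 - <<'E'
from bench import bot, grab_frame, camera_params
import cv2, numpy as np
print(bot.observe())
ims=[]
for n in ["scene","side"]:
    im,d=grab_frame(n); np.savez(f"{n}0.npz",im=im,d=d)
    cv2.imwrite(f"pics/{n}0.png",im[:,:,::-1]); print(n,camera_params(n),(d>0).mean())
print(camera_params("wrist"))
E
```

```text
pics
{'clock': 0.0, 'joints': array([ 1.2355333 ,  0.50831934, -0.23752823,  1.50113248,  0.12568504,
        1.14888211, -0.15480393]), 'dq': array([-0.00063633, -0.00077921, -0.00062038,  0.00070815, -0.00022879,
        0.00049785,  0.00195837]), 'tau': array([-1.07573607e-03, -6.20601797e+01, -2.18665771e+00, -2.49653023e+01,
        1.27743024e-02,  1.21162986e-02,  9.64527572e-06]), 'position': array([ 0.2663868 , -0.56488629,  0.25544135]), 'orientation': array([-3.06394077e+00, -6.86400572e-01,  6.29034653e-04]), 'contact_force': array([ 1.05383842, -0.71124322, -0.51434144]), 'torque': array([-0.01781762, -0.00758194,  0.0275059 ]), 'gripper_force': 0.0, 'finger_gap': 0.9948794296187485}
scene {'fx': 574.501534878464, 'fy': 574.501534878464, 'cx': 323.70767580237685, 'cy': 242.9468220592266, 'camera_from_world': array([[-0.16381882,  0.98629813,  0.01947787,  0.1099263 ],
       [-0.69486914, -0.12938412,  0.70740132,  0.30136197],
       [ 0.70022873,  0.10235108,  0.70654369, -1.63719938],
       [ 0.        ,  0.        ,  0.        ,  1.        ]])} 0.9958203125
side {'fx': 606.7848980244994, 'fy': 606.7848980244994, 'cx': 317.3236989812972, 'cy': 240.6955359090966, 'camera_from_world': array([[-0.84080012, -0.54134416,  0.00128846,  0.47710441],
       [ 0.34540492, -0.53463724,  0.77127068, -0.3111905 ],
       [-0.41683402,  0.64892952,  0.636506  , -1.19163693],
       [ 0.        ,  0.        ,  0.        ,  1.        ]])} 0.9958723958333333
{'fx': 385.81706384287844, 'fy': 385.81706384287844, 'cx': 323.47949441449714, 'cy': 240.467988705028, 'tool_from_camera': array([[ 1.29815057e-03,  9.54618266e-01,  2.97829282e-01,
         7.60690682e-02],
       [ 9.99999150e-01, -1.27510889e-03, -2.71656378e-04,
        -9.55020736e-04],
       [ 1.20436625e-04,  2.97829382e-01, -9.54619110e-01,
        -1.18063991e-01],
       [ 0.00000000e+00,  0.00000000e+00,  0.00000000e+00,
         1.00000000e+00]])}
```

View pics/scene0.png

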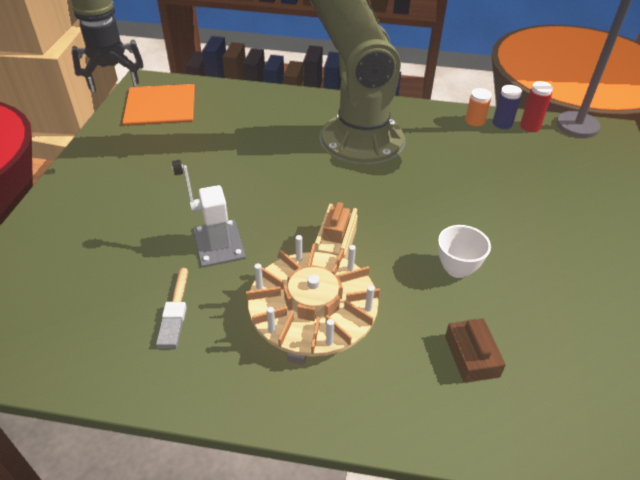

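View pics/side0.png

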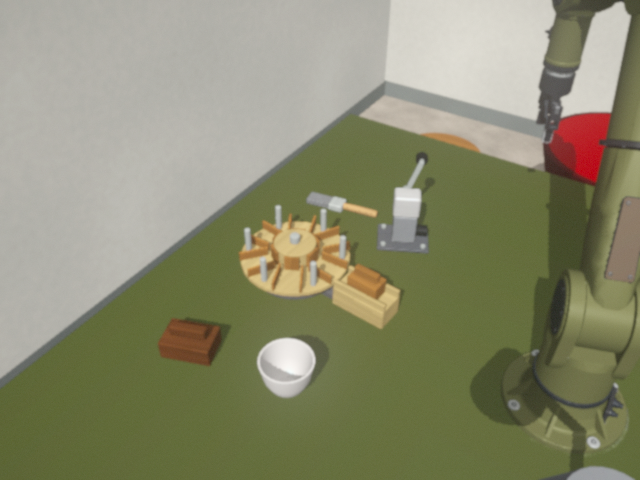

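Scene view: the rack is centred at about (313,290), with the chute and block at (337,225). The switch is at (215,225) with its roller at (178,167), on the robot's right (-y). The tub is at (463,252), the brush at (175,310) and the spare block at (475,350). The rack must therefore turn counter-clockwise.

```bash
cat > h.py <<'E'
import numpy as np, cv2
from bench import camera_params, bot
from scipy.spatial.transform import Rotation as R
def T_of(name,obs=None):
    p=camera_params(name)
    if name!="wrist": return p,np.linalg.inv(p["camera_from_world"])
    o=obs; T=np.eye(4); T[:3,:3]=R.from_rotvec(o["orientation"]).as_matrix(); T[:3,3]=o["position"]
    return p,T@p["tool_from_camera"]
def cloud(name,d,obs=None):
    p,T=T_of(name,obs); v,u=np.mgrid[:480,:640]
    P=np.stack([(u-p["cx"])/p["fx"]*d,-(v-p["cy"])/p["fy"]*d,-d],-1)
    return P@T[:3,:3].T+T[:3,3]
E
python3 - <<'E'
from h import *
def show(t,P): print(t,len(P),np.median(P,0).round(4),np.percentile(P,2,axis=0).round(3),np.percentile(P,98,axis=0).round(3)) if len(P) else print(t,0)
for n in ["scene","side"]:
    z=np.load(n+"0.npz"); im,d=z["im"],z["d"]; W=cloud(n,d)
    hsv=cv2.cvtColor(im,cv2.COLOR_RGB2HSV); H,S,V=[hsv[...,i].astype(int) for i in range(3)]
    x,y,zz=W[...,0],W[...,1],W[...,2]
    ok=d>0
    box={'scene':(245,380,200,365),'side':(235,405,200,330)}[n]
    m=np.zeros_like(ok); m[box[2]:box[3],box[0]:box[1]]=1
    table=ok&(x>.4)&(x<.9)&(abs(y)<.3)&(abs(zz)<.03)&(H>25)&(H<60); print(n,'tablez',np.median(zz[table]))
    wood=ok&m&(H>8)&(H<30)&(S>70)&(V>60)
    disc=wood&(abs(zz-.052)<.006)
    c,r=cv2.minEnclosingCircle((W[disc][:,:2]*1000).astype(np.float32)); print('disc',c,r,disc.sum())
    show('wood',W[wood])
    knob=ok&m&(S<50)&(V>150); 
    nl,lab,st,ce=cv2.connectedComponentsWithStats((ok&m&(S<60)&(zz>.09)).astype(np.uint8))
    for i in range(1,nl):
        if st[i,4]>8: show(f'post{ce[i].round()}',W[lab==i])
    bx={'scene':(165,245,155,265),'side':(370,435,150,255)}[n]
    m2=np.zeros_like(ok); m2[bx[2]:bx[3],bx[0]:bx[1]]=1
    show('roller',W[ok&m2&(zz>.19)&(V<70)])
    show('roller-z',W[ok&m2&(zz>.195)])
    top=ok&m2&(abs(zz-.146)<.006)&(S<60); show('houstop',W[top]); print(cv2.minAreaRect((W[top][:,:2]*1000).astype(np.float32)))
    pl=ok&m2&(abs(zz-.008)<.008)&(S<70); show('plate',W[pl]); print(cv2.minAreaRect((W[pl][:,:2]*1000).astype(np.float32)))
E
```

```text
scene tablez 0.00041942754219947975
disc (580.5524291992188, -12.859545707702637) 202.24961853027344 4228
wood 12434 [ 0.6676 -0.0279  0.0534] [ 0.399 -0.153 -0.002] [0.776 0.095 0.095]
post[298. 241.] 87 [ 0.5528 -0.0751  0.1096] [ 0.543 -0.082  0.091] [ 0.558 -0.069  0.121]
post[351. 251.] 79 [0.5615 0.0364 0.1087] [0.551 0.031 0.091] [0.566 0.042 0.12 ]
post[258. 270.] 92 [ 0.6453 -0.1372  0.1086] [ 0.636 -0.145  0.091] [ 0.65  -0.132  0.121]
post[313. 281.] 159 [ 0.655  -0.0257  0.11  ] [ 0.624 -0.037  0.091] [ 0.662 -0.016  0.114]
post[370. 292.] 92 [0.6623 0.0848 0.1081] [0.654 0.079 0.09 ] [0.666 0.091 0.12 ]
post[270. 313.] 94 [ 0.7469 -0.0886  0.1101] [ 0.738 -0.095  0.092] [ 0.75  -0.084  0.12 ]
post[330. 326.] 103 [0.755  0.0225 0.1106] [0.745 0.016 0.091] [0.759 0.028 0.12 ]
roller 53 [ 0.4979 -0.3345  0.2122] [ 0.494 -0.341  0.203] [ 0.503 -0.328  0.222]
roller-z 171 [ 0.4935 -0.3351  0.2158] [ 0.478 -0.349  0.199] [ 0.503 -0.323  0.226]
houstop 490 [ 0.4921 -0.2755  0.1459] [ 0.456 -0.315  0.141] [ 0.52  -0.247  0.15 ]
((491.77874755859375, -284.9465026855469), (67.6305
[... 957 characters left out ...]
post[263. 263.] 75 [0.6534 0.0881 0.1079] [0.649 0.081 0.09 ] [0.662 0.093 0.12 ]
post[313. 267.] 83 [0.5527 0.0397 0.1082] [0.548 0.032 0.091] [0.561 0.045 0.121]
roller 24 [ 0.4857 -0.3331  0.2222] [ 0.472 -0.339  0.215] [ 0.491 -0.326  0.227]
roller-z 158 [ 0.4816 -0.332   0.2144] [ 0.471 -0.348  0.196] [ 0.496 -0.319  0.227]
houstop 357 [ 0.4842 -0.2726  0.1459] [ 0.451 -0.319  0.14 ] [ 0.514 -0.243  0.151]
((487.9734802246094, -284.57269287109375), (61.57362747192383, 75.75878143310547), 26.264745712280273)
plate 1026 [ 0.4897 -0.2592  0.008 ] [ 0.413 -0.553  0.   ] [ 0.593 -0.21   0.015]
((552.459228515625, -413.4410400390625), (133.3420867919922, 419.739501953125), 26.505027770996094)
```

```bash
python3 - <<'E'
from h import *
c=np.array([.6485,-.0275])
for n in ["scene","side"]:
    z=np.load(n+"0.npz"); im,d=z["im"],z["d"]; W=cloud(n,d)
    hsv=cv2.cvtColor(im,cv2.COLOR_RGB2HSV); H,S,V=[hsv[...,i].astype(int) for i in range(3)]
    x,y,zz=W[...,0],W[...,1],W[...,2]
    def rect(t,m):
        m=cv2.morphologyEx(m.astype(np.uint8),cv2.MORPH_OPEN,np.ones((2,2))); nl,lab,st,ce=cv2.connectedComponentsWithStats(m)
        if nl<2: print(t,'none');return
        i=1+np.argmax(st[1:,4]); P=W[lab==i]; r=cv2.minAreaRect((P[:,:2]*1000).astype(np.float32))
        print(n,t,st[i,4],ce[i].round(),'med',np.median(P,0).round(4),'rect',np.round(r[0],1),np.round(r[1],1),round(r[2],1))
    reg=(x>.38)&(x<.6)&(y<-.17)&(y>-.38)
    rect('houstop',reg&(abs(zz-.146)<.003)&(y>-.31))
    rect('plate',reg&(abs(zz-.008)<.004)&~((H>25)&(H<60)&(S>90)))
    rect('roller',reg&(zz>.19)&(V<75))
    reg=(x>.35)&(x<.53)&(y<.08)&(y>-.09)
    rect('chute',reg&(zz>.06)&(zz<.075))
    rect('boardtops',reg&(zz>.066)&(zz<.074)&(H>14))
    rect('blocktop',reg&(zz>.087)&(zz<.097)); rect('ridge',reg&(zz>.108)&(zz<.12)); rect('blockall',reg&(zz>.08))
    m=reg&(zz>.03)&(H>5)&(H<30); print('H',np.percentile(H[m],[5,25,50,75,95]))
E
python3 - <<'E'
import cv2,numpy as np
a=np.load('scene0.npz')['im'][150:350,150:390,::-1]; b=np.load('side0.npz')['im'][140:340,230:445,::-1]
a=cv2.resize(a,(480,400),interpolation=3); b=cv2.resize(b,(430//2*2,400),interpolation=3)
cv2.imwrite('pics/crop.png',np.hstack([a[:,:400],b[:,30:]]))
E
```

```text
scene houstop 366 [212. 197.] med [ 0.4931 -0.273   0.1461] rect [ 859.  -129.3] [1124.5   49.3] 21.3
scene plate 1046 [220. 247.] med [ 0.5127 -0.2607  0.0084] rect [888.6 -79.6] [1028.4  102.1] 25.8
scene roller 67 [179. 170.] med [ 0.4967 -0.3347  0.2101] rect [ 377.7 -393.7] [276.6  19. ] 25.5
scene chute 422 [338. 232.] med [0.4816 0.0117 0.0685] rect [845.8  19.6] [1064.5   83.3] 4.0
scene boardtops 174 [349. 229.] med [0.4534 0.0198 0.069 ] rect [843.8  48. ] [1064.5   26. ] 4.0
scene blocktop 330 [337. 221.] med [ 0.4637 -0.0018  0.0919] rect [846.   25.8] [1064.1   53.4] 4.9
scene ridge 147 [337. 212.] med [ 0.4536 -0.008   0.113 ] rect [837.5  31.6] [1080.6   22.2] 5.9
scene blockall 587 [337. 220.] med [ 0.4635 -0.0063  0.0928] rect [837.9  25.1] [1080.5   53.7] 4.9
H [12. 13. 16. 21. 24.]
side houstop 215 [409. 195.] med [ 0.481  -0.2723  0.1462] rect [302.4 190.4] [  62.  1468.1] 20.9
side plate 690 [401. 242.] med [ 0.4762 -0.2529  0.0083] rect [226.2 260. ] [ 131.3 1277.3] 25.4
side roller 40 [422. 157.] med [ 0.4824 -0.334   0.2193] rect [252.1 264.8] [  22.6 1293.1] 20.8
side chute 530 [368. 294.] med [0.4238 0.0178 0.0675] rect [273.7 409.7] [ 145.9 1040.5] 21.9
side boardtops 262 [360. 293.] med [0.4464 0.0193 0.0698] rect [213.6 411.2] [111.9 987.3] 30.4
side blocktop 302 [367. 282.] med [0.4368 0.0026 0.0918] rect [431.7 -44.8] [132.4  71.6] 73.8
side ridge 169 [368. 272.] med [ 0.4423 -0.0069  0.1128] rect [262.  381.3] [  53.8 1088.4] 24.9
side blockall 674 [367. 280.] med [ 0.4382 -0.0018  0.0933] rect [270.3 384.5] [  83.8 1088.3] 23.9
H [16. 17. 21. 22. 22.]
```

View pics/crop.png

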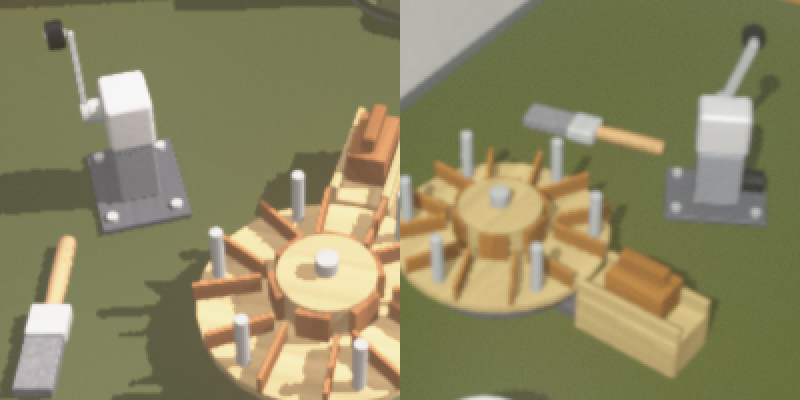

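The crops show the switch plate turned by roughly 25°. The roller leans away from the robot's left, and the block sits in the chute with its ridge along the chute. I'll redo the fits without the mask shift.

```bash
python3 - <<'E'
from h import *
c=np.array([.6485,-.0275])
for n in ["scene","side"]:
    z=np.load(n+"0.npz"); im,d=z["im"],z["d"]; W=cloud(n,d)
    hsv=cv2.cvtColor(im,cv2.COLOR_RGB2HSV); H,S,V=[hsv[...,i].astype(int) for i in range(3)]
    x,y,zz=W[...,0],W[...,1],W[...,2]
    def rect(t,m):
        nl,lab,st,ce=cv2.connectedComponentsWithStats(m.astype(np.uint8))
        i=1+np.argmax(st[1:,4]); P=W[lab==i]; r=cv2.minAreaRect((P[:,:2]*1000).astype(np.float32))
        print(n,t,st[i,4],'med',np.median(P,0).round(4),'rect',np.round(r[0],1),np.round(r[1],1),round(r[2],1))
    reg=(x>.38)&(x<.6)&(y<-.17)&(y>-.38)
    rect('houstop',reg&(abs(zz-.146)<.003)&(y>-.31))
    rect('plate',reg&(abs(zz-.008)<.0045)&~((H>25)&(H<60)&(S>90)))
    rect('roller',reg&(zz>.19)&(V<75)); rect('rollerall',reg&(zz>.198))
    reg=(x>.35)&(x<.53)&(y<.08)&(y>-.09)
    rect('chute',reg&(zz>.06)&(zz<.075))
    rect('blocktop',reg&(zz>.087)&(zz<.097)); rect('ridge',reg&(zz>.108)&(zz<.12)); rect('blockall',reg&(zz>.08))
E
```

```text
scene houstop 400 med [ 0.4901 -0.2752  0.146 ] rect [ 487.3 -275.7] [66.3 48.5] 25.2
scene plate 1121 med [ 0.509  -0.2646  0.0084] rect [ 485.6 -278.2] [139.3 103.4] 27.7
scene roller 69 med [ 0.4973 -0.3352  0.2147] rect [ 497.6 -335.2] [ 9.3 15.2] 33.2
scene rollerall 168 med [ 0.4936 -0.3353  0.2161] rect [ 488.8 -335.5] [27.6 29.4] 13.3
scene chute 474 med [0.4773 0.0062 0.0696] rect [454.5 -11.7] [ 67.4 148.3] 85.6
scene blocktop 336 med [ 0.4604 -0.0048  0.0921] rect [448.4 -11.3] [44.6 79.3] 85.2
scene ridge 147 med [ 0.4532 -0.0102  0.1135] rect [450.6 -11.1] [16.6 59.7] 86.0
scene blockall 590 med [ 0.4616 -0.0089  0.093 ] rect [449.  -11.3] [44.7 80.5] 85.3
side houstop 261 med [ 0.4825 -0.2723  0.146 ] rect [ 483.4 -274.8] [61.  54.1] 26.4
side plate 769 med [ 0.4799 -0.255   0.0084] rect [ 483.8 -275.9] [131.  114.1] 25.3
side roller 46 med [ 0.484  -0.3343  0.2226] rect [ 482.8 -335.5] [23.1 15.5] 23.2
side rollerall 150 med [ 0.4811 -0.3323  0.2147] rect [ 481.6 -333.9] [27.7 30.9] 24.8
side chute 549 med [0.4278 0.0168 0.0687] rect [445.4  -8.1] [ 69.7 136.5] 86.8
side blocktop 315 med [0.4379 0.0015 0.0922] rect [446.2  -5.9] [78.9 47.6] 1.3
side ridge 174 med [ 0.4447 -0.0076  0.1134] rect [446.   -9.9] [20.2 58.7] 85.1
side blockall 678 med [ 0.4409 -0.0021  0.0937] rect [446.2  -5.9] [78.9 47.6] 1.3
```

```bash
cat >> h.py <<'E'
def units(*targets):
    """targets (x,y,z,yaw_deg of tool x in world) -> shift/turn units from the present pose"""
    o=bot.observe(); M=R.from_rotvec(o["orientation"]).as_matrix(); yaw=np.degrees(np.arctan2(M[1,0],M[0,0]))
    print('t',round(o['clock'],2),'pos',o['position'].round(4),'yaw',yaw.round(2),'F',o['contact_force'].round(2),'tilt',M[:,2].round(3))
    for t in targets:
        s=M.T@(np.array(t[:3])-o['position'])/.05; dy=(t[3]-yaw+180)%360-180
        print(t,'->',s.round(2),round(-dy/8,2))
E
python3 -c "
from h import *
units((.40,-.15,.24,-4.4),(.385,-.0072,.24,-4.4),(.385,-.0072,.095,-4.4))"
```

```text
t 0.1 pos [ 0.2664 -0.5649  0.2556] yaw 25.25 F [ 1.07  0.74 -0.19] tilt [-0.001  0.001 -1.   ]
(0.4, -0.15, 0.24, -4.4) -> [ 5.96 -6.37  0.32] 3.71
(0.385, -0.0072, 0.24, -4.4) -> [ 6.9  -9.08  0.32] 3.71
(0.385, -0.0072, 0.095, -4.4) -> [ 6.9  -9.07  3.22] 3.71
```

```bash
python3 -m inch '0.7 -0.7 0 0.4 0; 1.4 -1.4 0.1 0.8 0; 2 -2.1 0.1 1.2 0; 2.7 -2.8 0.1 1.6 0; 3.3 -3.5 0.2 2 0; 4 -4.2 0.2 2.4 0; 4.6 -4.9 0.3 2.8 0; 5.3 -5.6 0.3 3.2 0; 5.96 -6.37 0.3 3.7 0; 6.3 -7.2 0.3 3.7 0; 6.6 -8.1 0.3 3.7 0; 6.9 -9.08 0.3 3.7 0'; python3 -m inch '0 0 0 0 0;0 0 0 0 0'; python3 -c "
from h import *
units((.385,-.0072,.24,-4.4),(.385,-.0072,.095,-4.4))"
```

```text
clock: 1.3
position: [0.3847, -0.007, 0.2412]
orientation: [3.139, -0.12, 0.0]
contact_force: [1.8, 0.4, -0.5]
finger_gap: -0.0
gripper_force: 0.0
clock: 1.5
position: [0.3849, -0.0078, 0.2413]
orientation: [3.139, -0.114, -0.0]
contact_force: [0.5, -0.5, -0.5]
finger_gap: -0.004
gripper_force: 0.0
t 1.5 pos [ 0.3849 -0.0078  0.2413] yaw -4.15 F [ 0.45 -0.49 -0.52] tilt [-0. -0. -1.]
(0.385, -0.0072, 0.24, -4.4) -> [ 0.   -0.01  0.03] 0.03
(0.385, -0.0072, 0.095, -4.4) -> [ 0.   -0.01  2.93] 0.03
```

```bash
python3 - <<'E'
from h import *
from bench import grab_frame
o=bot.observe(); im,d=grab_frame("wrist"); W=cloud("wrist",d,o); np.savez("w1.npz",im=im,d=d,W=W)
cv2.imwrite("pics/w1.png",im[:,:,::-1])
E
```

```text
(no output)
```

View pics/w1.png

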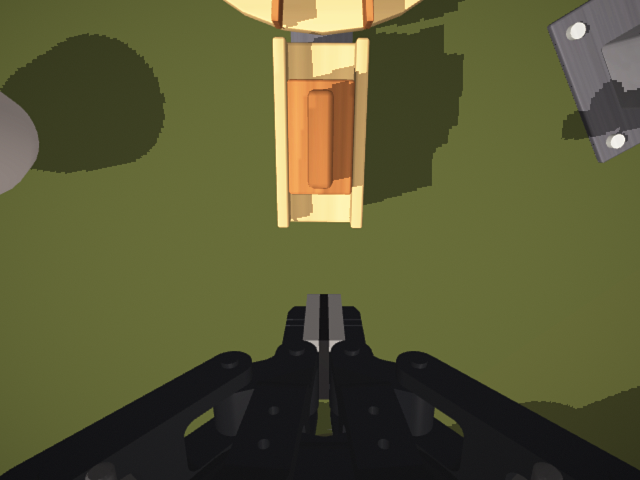

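The wrist view shows the chute running straight up the image, with boards at columns 282 and 362. The block spans rows 80–193 and the shut fingers sit at column 324, in line with it. Next I'll descend behind the block.

```bash
python3 - <<'E'
from h import *
z=np.load("w1.npz"); W=z["W"]; im=z["im"]
sub=(slice(30,235),slice(255,390))
P=W[sub].reshape(-1,3)
for a,b in((.066,.074),(.089,.095),(.111,.117)):
    Q=P[(P[:,2]>a)&(P[:,2]<b)]; r=cv2.minAreaRect((Q[:,:2]*1000).astype(np.float32)); print(a,len(Q),np.round(r[0],1),np.round(r[1],1),round(r[2],1),Q.min(0).round(3),Q.max(0).round(3))
E
python3 -m inch '0 0 1 0 0; 0 0 1.9 0 0; 0 0 2.6 0 0; 0 0 3.05 0 0; 0 0 3.05 0 0'
```

```text
0.066 4769 [447.4  -9.1] [ 66.2 133.6] 85.5 [ 0.379 -0.047  0.066] [0.516 0.028 0.073]
0.089 4999 [448.4  -9.5] [44.  75.2] 85.4 [ 0.41  -0.034  0.089] [0.487 0.015 0.095]
0.111 2384 [448.4  -9.7] [15.4 59.8] 85.3 [ 0.418 -0.019  0.111] [0.478 0.    0.116]
clock: 2.05
position: [0.3837, -0.0101, 0.0864]
orientation: [3.139, -0.123, -0.009]
contact_force: [-0.4, 0.3, 0.2]
finger_gap: -0.002
gripper_force: 0.0
```

```bash
python3 -m inch '0 -0.1 0 0 0; 0.2 -0.1 0 0 0; 0.4 -0.1 0 0 0; 0.6 -0.1 0 0 0; 0.8 -0.1 0 0 0; 1.0 -0.1 0 0 0; 1.2 -0.1 0 0 0; 1.4 -0.1 0 0 0; 1.6 -0.1 0 0 0; 1.8 -0.1 0 0 0; 2.0 -0.1 0 0 0; 2.2 -0.1 0 0 0';  python3 -m inch '0.03 0 0 0 0;0.06 0 0 0 0;0.1 0 0 0 0;0.1 0 0 0 0'; python3 - <<'E'
from h import *
from bench import grab_frame
o=bot.observe(); print(o['position'],o['contact_force'])
im,d=grab_frame("wrist"); W=cloud("wrist",d,o); cv2.imwrite("pics/w2.png",im[:,:,::-1])
p,T=T_of("scene")
im,d=grab_frame("scene"); W=cloud("scene",d)
x,y,z=W[...,0],W[...,1],W[...,2]
m=(x>.45)&(x<.62)&(abs(y+.02)<.03)&(z>.086)&(z<.117)
Q=W[m]; r=cv2.minAreaRect((Q[:,:2]*1000).astype(np.float32)); print(r,len(Q))
E
```

```text
clock: 3.25
position: [0.4961, -0.0121, 0.0887]
orientation: [-3.139, 0.119, -0.0]
contact_force: [-1.0, 0.1, 1.1]
finger_gap: 0.001
gripper_force: 0.7
clock: 3.65
position: [0.5, -0.0124, 0.0888]
orientation: [3.139, -0.119, -0.0]
contact_force: [-0.6, -0.2, -0.0]
finger_gap: -0.002
gripper_force: 0.2
[ 0.50004309 -0.01242453  0.08875334] [-0.60758887 -0.19915516 -0.02104757]
((552.650146484375, -19.985898971557617), (59.70353317260742, 134.1161651611328), 89.9933853149414) 958
```

View pics/w2.png

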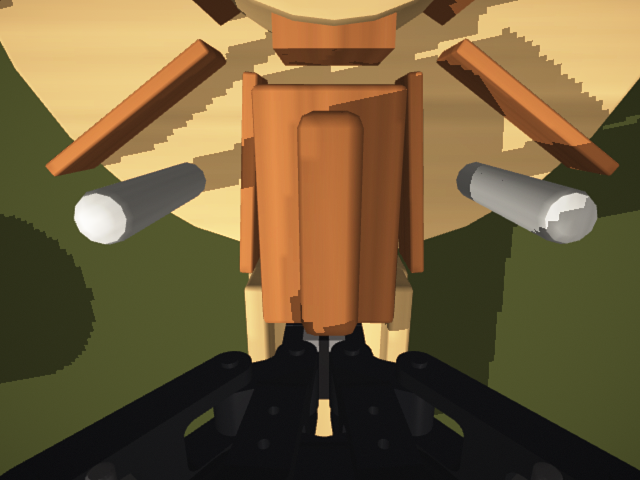

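The block is inside the pocket between its rails. Its front edge is at row 85 and the stop at row 62, so some gap is left. I'll push on gently until the force rises.

```bash
python3 -m inch '0.05 0 0 0 0;0.1 0 0 0 0;0.14 0 0 0 0;0.14 0 0 0 0'; python3 -m inch '0.03 0 0 0 0;0.06 0 0 0 0;0.06 0 0 0 0';python3 -m inch '0.03 0 0 0 0;0.06 0 0 0 0;0.06 0 0 0 0'
```

```text
clock: 4.15
position: [0.5077, -0.0129, 0.0888]
orientation: [-3.139, 0.119, -0.001]
contact_force: [-0.0, 0.1, -0.5]
finger_gap: -0.0
gripper_force: 0.0
clock: 4.45
position: [0.5095, -0.0132, 0.0887]
orientation: [3.139, -0.119, -0.002]
contact_force: [-4.1, 0.3, 2.9]
finger_gap: -0.001
gripper_force: 2.1
clock: 4.75
position: [0.5095, -0.0133, 0.0883]
orientation: [3.138, -0.118, -0.011]
contact_force: [-11.7, 2.0, 8.8]
finger_gap: 0.005
gripper_force: 6.1
```

```bash
python3 -m inch '-0.4 0 0 0 0; -0.5 0 0.0 0 0; -0.5 0 -0.8 1 0; -0.4 0 -1.6 2 0; -0.2 -0.2 -2.2 3 0; 0 -0.5 -2.2 4 0; 0.4 -0.8 -2.2 5 0; 0.8 -1.2 -2.2 6 0; 1.1 -1.5 -2.2 7 0; 1.4 -1.6 -2.2 8 0; 1.6 -1.6 -2.2 9 0; 1.6 -1.6 -2.2 10 0'; python3 - <<'E'
from h import *
from bench import grab_frame
print(bot.observe()['joints'].round(2))
im,d=grab_frame("scene"); W=cloud("scene",d); cv2.imwrite("pics/s2.png",cv2.resize(im[150:350,220:420,::-1],(600,600),interpolation=3))
x,y,z=W[...,0],W[...,1],W[...,2]
m=(x>.48)&(x<.63)&(abs(y+.02)<.03)&(z>.109)&(z<.117)
Q=W[m]; r=cv2.minAreaRect((Q[:,:2]*1000).astype(np.float32)); print(r,len(Q))
units((.596,.072,.19,-95),(.596,.072,.111,-95))
E
```

```text
clock: 5.95
position: [0.6007, 0.0599, 0.1986]
orientation: [-2.341, 2.094, -0.002]
contact_force: [-0.8, -0.3, -1.8]
finger_gap: 0.001
gripper_force: 0.0
[-0.44  0.56  0.48  1.65 -0.3   1.   -2.88]
((557.9800415039062, -19.09796142578125), (16.1707706451416, 61.43949508666992), 85.0676498413086) 162
t 6.0 pos [0.6008 0.0588 0.1995] yaw -84.17 F [ 0.89 -2.16  0.18] tilt [ 0.003 -0.003 -1.   ]
(0.596, 0.072, 0.19, -95) -> [-0.27  0.07  0.19] 1.35
(0.596, 0.072, 0.111, -95) -> [-0.28  0.07  1.77] 1.35
```

View pics/s2.png

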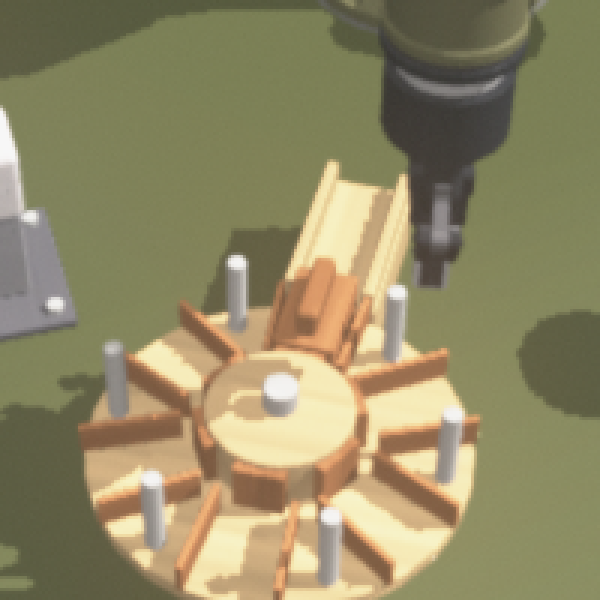

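The block is fully home, between its rails and up against the stop. Joint 7 is at its limit, so I'll turn back to yaw +70 and push with the other edge of the fingers.

```bash
python3 -m inch '-0.2 0 0 -1 0;-0.2 0 0 -2 0;-0.2 0 0 -3 0;-0.2 0 0 -4 0;-0.2 0 0 -5 0;-0.2 0 0 -6 0;-0.2 0 0 -7 0;-0.2 0 0 -8 0;-0.2 0 0 -9 0;-0.2 0 0 -10 0;-0.2 0 0 -11 0;-0.2 0 0 -12 0' >/dev/null;  python3 -m inch '0 0 0 -1 0;0 0 0 -2 0;0 0 0 -3 0;0 0 0 -4 0;0 0 0 -5 0;0 0 0 -6 0;0 0 0 -7 0;0 0 0 -7 0'; python3 - <<'E'
from h import *
print(bot.observe()['joints'].round(2))
units((.596,.072,.19,70),(.596,.072,.111,70))
E
```

```text
clock: 8.0
position: [0.5982, 0.0701, 0.1987]
orientation: [-2.59, -1.776, -0.001]
contact_force: [0.1, 0.2, 0.2]
finger_gap: -0.003
gripper_force: 0.0
[ 0.01  0.52 -0.26  1.65  0.16  0.99 -0.67]
t 8.0 pos [0.5982 0.0701 0.1987] yaw 68.88 F [0.09 0.22 0.22] tilt [ 0.     0.001 -1.   ]
(0.596, 0.072, 0.19, 70) -> [ 0.02 -0.05  0.17] -0.14
(0.596, 0.072, 0.111, 70) -> [ 0.02 -0.05  1.75] -0.14
```

```bash
python3 -m inch '0 0 0.6 0 0;0 0 1.2 0 0;0 0 1.6 0 0;0 0 1.75 0 0;0 0 1.75 0 0' 60; python3 - <<'E'
from h import *
c=np.array([.6487,-.0265]); 
units(*[(round(c[0]+.112*np.cos(np.radians(a)),4),round(c[1]+.112*np.sin(np.radians(a)),4),.111,70) for a in range(125,191,5)])
E
```

```text
clock: 8.5
position: [0.597, 0.0702, 0.11]
orientation: [-2.594, -1.769, 0.004]
contact_force: [-0.0, -0.2, -1.2]
finger_gap: 0.001
gripper_force: 0.0
t 8.5 pos [0.597  0.0702 0.11  ] yaw 68.57 F [-0.02 -0.18 -1.24] tilt [-0.003  0.    -1.   ]
(np.float64(0.5845), np.float64(0.0652), 0.111, 70) -> [-0.18 -0.2  -0.02] -0.18
(np.float64(0.5767), np.float64(0.0593), 0.111, 70) -> [-0.35 -0.3  -0.02] -0.18
(np.float64(0.5695), np.float64(0.0527), 0.111, 70) -> [-0.53 -0.38 -0.02] -0.18
(np.float64(0.5629), np.float64(0.0455), 0.111, 70) -> [-0.71 -0.46 -0.02] -0.18
(np.float64(0.557), np.float64(0.0377), 0.111, 70) -> [-0.9  -0.51 -0.02] -0.18
(np.float64(0.5517), np.float64(0.0295), 0.111, 70) -> [-1.09 -0.55 -0.02] -0.18
(np.float64(0.5472), np.float64(0.0208), 0.111, 70) -> [-1.28 -0.57 -0.02] -0.18
(np.float64(0.5435), np.float64(0.0118), 0.111, 70) -> [-1.48 -0.57 -0.02] -0.18
(np.float64(0.5405), np.float64(0.0025), 0.111, 70) -> [-1.67 -0.56 -0.02] -0.18
(np.float64(0.5384), np.float64(-0.0071), 0.111, 70) -> [-1.87 -0.53 -0.02] -0.18
(np.float64(0.5371), np.float64(-0.0167), 0.111, 70) -> [-2.05 -0.48 -0.02] -0.18
(np.float64(0.5367), np.float64(-0.0265), 0.111, 70) -> [-2.24 -0.42 -0.02] -0.18
(np.float64(0.5371), np.float64(-0.0363), 0.111, 70) -> [-2.42 -0.34 -0.02] -0.18
(np.float64(0.5384), np.float64(-0.0459), 0.111, 70) -> [-2.59 -0.24 -0.02] -0.18
```

```bash
python3 -m inch '-0.18 -0.2 0 0 0;-0.35 -0.3 0 0 0;-0.53 -0.38 0 0 0;-0.62 -0.42 0 0 0;-0.71 -0.46 0 0 0;-0.8 -0.49 0 0 0;-0.9 -0.51 0 0 0;-1 -0.53 0 0 0;-1.09 -0.55 0 0 0;-1.18 -0.56 0 0 0;-1.28 -0.57 0 0 0;-1.28 -0.57 0 0 0'
```

```text
clock: 9.7
position: [0.5499, 0.0219, 0.1116]
orientation: [2.594, 1.772, 0.007]
contact_force: [6.9, 3.9, -1.5]
finger_gap: -0.002
gripper_force: 3.1
```

```bash
python3 -m inch '-0.1 0 0 0 0;-0.2 0 0 0 0;-0.3 0 0 0 0;-0.39 0.01 0 0 0;-0.49 0.02 0 0 0;-0.59 0.04 0 0 0;-0.68 0.06 0 0 0;-0.77 0.09 0 0 0;-0.77 0.09 0 0 0;-0.77 0.09 0 0 0'
python3 - <<'E'
from h import *
from bench import grab_frame
im,d=grab_frame("scene"); W=cloud("scene",d); cv2.imwrite("pics/s3.png",cv2.resize(im[150:350,220:420,::-1],(600,600),interpolation=3))
E
```

```text
clock: 10.7
position: [0.5372, -0.0169, 0.1106]
orientation: [-2.594, -1.77, 0.004]
contact_force: [-0.0, 0.9, 0.5]
finger_gap: -0.001
gripper_force: 0.0
```

View pics/s3.png

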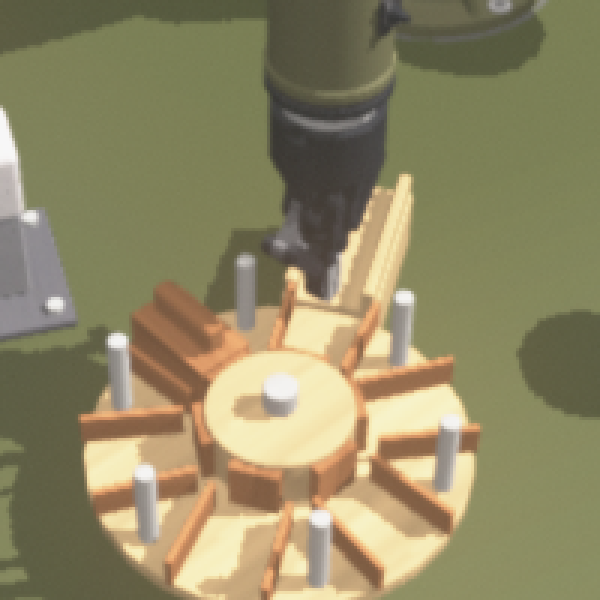

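The rack has snapped one click, with the block in its pocket at crop (190,320). I'll lift away and check the numbers.

```bash
python3 -m inch '0.2 0 0 0 0;0.2 0 -0.9 0 0;0.2 0 -1.8 0 0;0.2 0 -2.7 0 0;0.2 0 -3.4 0 0;0.2 0 -3.4 0 0'; python3 - <<'E'
from h import *
from bench import grab_frame
c=np.array([.6487,-.0265])
for n,cam in(("scene",(.70,.10)),("side",(-.417,.649))):
    im,d=grab_frame(n); W=cloud(n,d); hsv=cv2.cvtColor(im,cv2.COLOR_RGB2HSV); S=hsv[...,1]
    np.savez(n+"4.npz",im=im,d=d)
    x,y,z=W[...,0],W[...,1],W[...,2]; u=np.array(cam)/np.hypot(*cam)
    rr=np.hypot(x-c[0],y-c[1])
    nl,lab,st,ce=cv2.connectedComponentsWithStats(((S<60)&(z>.09)&(z<.125)&(rr>.08)&(rr<.135)).astype(np.uint8))
    a=[]
    for i in range(1,nl):
        if st[i,4]>30:
            p=np.median(W[lab==i],0)[:2]-u*.005-c; a.append(round(np.degrees(np.arctan2(p[1],p[0])),1))
    print(n,a,'mod60',np.mod(a,60).mean().round(2), np.mod(a,60))
    m=(abs(x-.60)<.08)&(abs(y+.105)<.07)&(z>.109)&(z<.117)&(S>80)
    Q=W[m]; r=cv2.minAreaRect((Q[:,:2]*1000).astype(np.float32)); print(r,len(Q)); v=np.array(r[0])/1000-c; print(np.hypot(*v),np.degrees(np.arctan2(v[1],v[0])))
units((.4646,-.3476,.30,25.5),(.44,-.358,.30,25.5),(.44,-.358,.21,25.5))
E
```

```text
clock: 11.35
position: [0.5439, -0.0059, 0.286]
orientation: [2.591, 1.771, 0.01]
contact_force: [0.2, 0.4, 0.3]
finger_gap: -0.0
gripper_force: 0.0
scene [np.float64(-154.9), np.float64(145.1), np.float64(-95.1), np.float64(84.6), np.float64(-34.8), np.float64(24.7)] mod60 24.93 [25.1 25.1 24.9 24.6 25.2 24.7]
((596.1873168945312, -101.64183044433594), (61.71772003173828, 17.65257453918457), 55.098243713378906) 181
0.09167265987992665 -124.94767990113684
side [np.float64(-36.0), np.float64(-95.3), np.float64(24.8), np.float64(-154.7), np.float64(85.3), np.float64(145.5)] mod60 24.93 [24.  24.7 24.8 25.3 25.3 25.5]
((592.497802734375, -100.76374816894531), (61.08380889892578, 22.158098220825195), 63.925987243652344) 122
0.093133191020091 -127.11813814616157
t 11.45 pos [ 0.5418 -0.0065  0.2812] yaw 68.69 F [-0.9   0.27 -0.73] tilt [-0.001  0.    -1.   ]
(0.4646, -0.3476, 0.3, 25.5) -> [-6.92  1.04 -0.38] 5.4
(0.44, -0.358, 0.3, 25.5) -> [-7.29  0.66 -0.38] 5.4
(0.44, -0.358, 0.21, 25.5) -> [-7.29  0.66  1.42] 5.4
```

Rack angle and block are good: one click, with the block at 93 mm radius. Next is the switch.

```bash
python3 -m inch '-0.8 0.1 -0.4 0.6 0;-1.6 0.1 -0.5 1.2 0;-2.4 0.2 -0.5 1.8 0;-3.2 0.3 -0.5 2.4 0;-4 0.4 -0.5 3 0;-4.8 0.4 -0.5 3.6 0;-5.6 0.5 -0.5 4.2 0;-6.4 0.6 -0.5 4.8 0;-7.25 0.7 -0.5 5.4 0;-7.25 0.7 -0.5 5.4 0;-7.25 0.7 -0.5 5.4 0'; python3 - <<'E'
from h import *
from bench import grab_frame
o=bot.observe(); im,d=grab_frame("wrist"); W=cloud("wrist",d,o); cv2.imwrite("pics/w5.png",im[:,:,::-1]); np.savez("w5.npz",im=im,W=W)
m=(W[...,2]>.19)&(W[...,2]<.235)&(np.hypot(W[...,0]-.485,W[...,1]+.335)<.05)
P=W[m]; print(len(P),np.median(P,0),P.min(0),P.max(0)); top=P[P[:,2]>P[:,2].max()-.004]; print('top',np.median(top,0),len(top))
print(cv2.minAreaRect((P[:,:2]*1000).astype(np.float32)))
units((.4412,-.3577,.25,25.5),(.4412,-.3577,.22,25.5),(.461,-.348,.22,25.5))
E
```

```text
clock: 12.55
position: [0.4414, -0.3579, 0.3038]
orientation: [-3.062, -0.689, 0.007]
contact_force: [0.4, 0.0, -1.0]
finger_gap: 0.003
gripper_force: 0.0
2428 [ 0.48710683 -0.33693763  0.22262474] [ 0.47097138 -0.35269061  0.19011562] [ 0.50299814 -0.31824216  0.22723187]
top [ 0.48671363 -0.33948873  0.22489425] 1069
((484.74267578125, -336.4043884277344), (29.771848678588867, 28.737403869628906), 25.854215621948242)
t 12.6 pos [ 0.4422 -0.3566  0.3042] yaw 25.5 F [ 0.06 -0.15  0.94] tilt [-0.004  0.002 -1.   ]
(0.4412, -0.3577, 0.25, 25.5) -> [-0.02  0.01  1.08] -0.0
(0.4412, -0.3577, 0.22, 25.5) -> [-0.02  0.02  1.68] -0.0
(0.461, -0.348, 0.22, 25.5) -> [0.42 0.01 1.68] -0.0
```

View pics/w5.png

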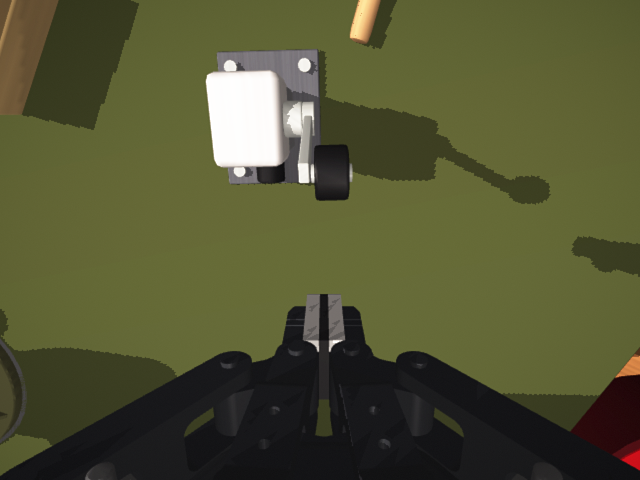

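The roller is at (332,172), with its arm on the left, and the fingers at column 324 line up with it. I'll descend and shift 5 mm to the right.

```bash
python3 -m inch '0 0.1 0.7 0 0;0 0.1 1.3 0 0;0 0.1 1.65 0 0;0 0.1 1.65 0 0;0.15 0.1 1.65 0 0;0.3 0.1 1.65 0 0;0.3 0.1 1.65 0 0'; python3 -m inch '0.08 0 0 0 0;0.16 0 0 0 0;0.2 0 0 0 0;0.2 0 0 0 0'
```

```text
clock: 13.3
position: [0.4599, -0.3546, 0.2245]
orientation: [3.063, 0.696, 0.0]
contact_force: [0.4, 0.4, 0.3]
finger_gap: -0.001
gripper_force: 0.0
clock: 13.7
position: [0.4663, -0.3518, 0.2233]
orientation: [-3.064, -0.691, 0.005]
contact_force: [-3.1, -2.3, -0.3]
finger_gap: -0.003
gripper_force: 1.4
```

```bash
s(){ grep -E "position|contact"; }
python3 -m inch '0.05 0 0 0 0;0.05 0 0 0 0'|s; python3 -m inch '0.05 0 0 0 0;0.05 0 0 0 0'|s;python3 -m inch '0.05 0 0 0 0;0.05 0 0 0 0'|s;python3 -m inch '0.05 0 0 0 0;0.05 0 0 0 0'|s
```

```text
position: [0.4689, -0.3505, 0.2233]
contact_force: [-2.4, -1.8, 0.1]
position: [0.4714, -0.3493, 0.2233]
contact_force: [-1.6, -2.5, -0.0]
position: [0.4738, -0.3481, 0.2233]
contact_force: [-1.8, -1.4, -0.2]
position: [0.476, -0.347, 0.2233]
contact_force: [-2.5, -1.3, -0.1]
```

```bash
s(){ grep -E "position|contact"; }
python3 -m inch '0.05 0 0 0 0;0.05 0 0 0 0'|s; python3 -m inch '0.05 0 0 0 0;0.05 0 0 0 0'|s;python3 -m inch '0.05 0 0 0 0;0.05 0 0 0 0'|s
```

```text
position: [0.4777, -0.3462, 0.2232]
contact_force: [-5.0, -1.1, 0.5]
position: [0.4792, -0.3455, 0.2231]
contact_force: [-5.6, -2.2, 0.2]
position: [0.481, -0.3445, 0.2229]
contact_force: [-7.0, -2.1, -0.0]
```

```bash
s(){ grep -E "position|contact"; }
python3 -m inch '0.04 0 0 0 0;0.04 0 0 0 0'|s; python3 -m inch '0.04 0 0 0 0;0.04 0 0 0 0'|s;python3 -m inch '0.04 0 0 0 0;0.04 0 0 0 0'|s
```

```text
position: [0.4824, -0.3439, 0.2229]
contact_force: [-7.1, -2.0, 0.6]
position: [0.4838, -0.3432, 0.2228]
contact_force: [-8.3, -2.7, 0.4]
position: [0.4862, -0.342, 0.2228]
contact_force: [-5.8, -1.5, 0.4]
```

```bash
s(){ grep -E "position|contact"; }
python3 -m inch '0.04 0 0 0 0;0.04 0 0 0 0'|s; python3 -m inch '0.04 0 0 0 0;0.04 0 0 0 0'|s;python3 -m inch '0.04 0 0 0 0;0.04 0 0 0 0'|s
```

```text
position: [0.4887, -0.3407, 0.2229]
contact_force: [-5.2, -0.7, 0.0]
position: [0.4905, -0.3398, 0.2229]
contact_force: [-6.0, -2.3, -0.2]
position: [0.4923, -0.3389, 0.2229]
contact_force: [-5.3, -2.0, -0.6]
```

The click is felt: the push peaked at 8.7 N and dropped to about 5 N. I'll back off slowly and check that the arm springs back.

```bash
python3 -m inch '-0.15 0 0 0 0;-0.3 0 0 0 0;-0.45 0 0 0 0;-0.6 0 0 0 0;-0.8 0 0 0 0;-1.1 0 0 0 0;-1.5 0 0 0 0;-1.6 0 0 0 0;-1.6 0 0 0 0;-1.6 0 0 0 0'; python3 - <<'E'
from h import *
from bench import grab_frame
o=bot.observe(); im,d=grab_frame("wrist"); W=cloud("wrist",d,o)
m=(W[...,2]>.19)&(W[...,2]<.235)&(np.hypot(W[...,0]-.485,W[...,1]+.335)<.05)
print('roller',cv2.minAreaRect((W[m][:,:2]*1000).astype(np.float32)))
im,d=grab_frame("scene"); W=cloud("scene",d); S=cv2.cvtColor(im,cv2.COLOR_RGB2HSV)[...,1]; x,y,z=W[...,0],W[...,1],W[...,2]
m=(abs(x-.60)<.08)&(abs(y+.105)<.07)&(z>.109)&(z<.117)&(S>80)
print('ridge',cv2.minAreaRect((W[m][:,:2]*1000).astype(np.float32)))
m=(x>.38)&(x<.6)&(y<-.17)&(y>-.38)&(z>.198)&(z<.24)
print('roller',np.median(W[m],0))
units()
cv2.imwrite("pics/end.png",im[:,:,::-1])
E
```

```text
clock: 17.3
position: [0.4218, -0.3729, 0.2236]
orientation: [-3.064, -0.692, 0.002]
contact_force: [-0.0, -0.3, 0.3]
finger_gap: -0.001
gripper_force: 0.0
roller ((484.8042907714844, -336.5625), (30.04510498046875, 28.954076766967773), 26.622272491455078)
ridge ((596.6044311523438, -102.5461196899414), (60.52913284301758, 17.971546173095703), 54.201820373535156)
roller [ 0.43615108 -0.35827773  0.21855688]
t 17.4 pos [ 0.422  -0.3726  0.2234] yaw 25.52 F [-0.03  0.09 -0.02] tilt [-0.002  0.    -1.   ]
```

View pics/end.png

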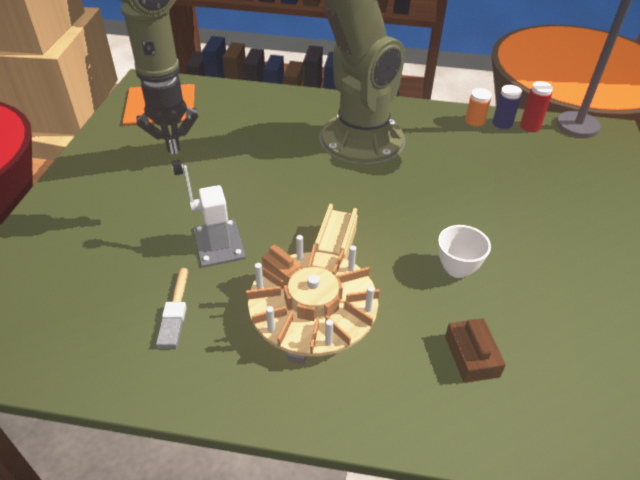

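The roller is back at its rest position, the block is in its turned pocket at (282,265), the bystanders haven't moved, and the gripper is clear. Handing in.

```bash
python3 -c "
from bench import job
print(job.sign_off())"
```

```text
the job is handed in; nothing more can be done
None
```

I handed the job in at about 17 s: the block is home in its pocket, the rack is one click round towards the switch, and the switch clicked (about 9 N peak) and sprang back. The tub, brush and spare block weren't touched; the hand-in returned no verdict.

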